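# Shut and clamp the lid of a thermal cycler

### The job

The tubes are loaded: get the thermal cycler ready to run. Press its heated lid fully shut first, then push the orange clamping lever down past its dead point until it snaps into lock, and take the hand away. Use the fingertips only: do not grip the lever or the lid, do not lift the lid, and leave the other things on the bench where they are.

Things in the scene. Friction and masses are not known exactly. Their poses are not given: they have to be found in the camera images.
- cycler: Small bench thermal cycler, fixed: navy and white housing 300 mm deep (x), 190 mm wide (y), origin at the centre of its underside on the bench; its x axis points from the front (sloped console with display) to the rear, its y axis to its left, z up. Upper deck top 105 mm above the bench. At the middle of the deck is an aluminium block with tube strips, covered by the lid when shut.
- lid_hinge (a point): Middle of the lid's hinge axis (parallel to the cycler's y), at the rear of the deck: 115 mm behind the cycler's origin, 108 mm above the bench. Its axes turn with the lid and equal the cycler's axes when the lid is shut.
- lid (a joint): Opening angle of the grey heated lid, rad: 0 = fully shut, 1.2 = fully open (front edge swings up and back). Weight 0.5 kg; a stiff hinge keeps it at whatever angle it is left; 1 to 3 N down at the front edge is enough to shut it. The lid is 150 mm wide (y) and reaches 180 mm forward (-x) from the hinge; its rear 115 mm is thick (top 37 mm above the hinge when shut), the front 65 mm is a thinner lip (top 19 mm above the hinge, 127 mm above the bench when shut; 21 mm thick).
- lid_lip (a point): Place to press the lid: on the black strip on the top face of the lid's front lip, mid-width, 10 mm from the front edge; 170 mm ahead of the hinge and 19 mm above it in the lid's frame. Its axes are the lid's (z out of the top face).
- lever (a joint): Angle of the clamping lever against the lid, rad: 0 = standing open against its stop, 0.85 = fully down and locked. The lever is carried by the lid. Two springs make it over-centre: up to about 0.50 rad (dead point) it resists with at most some 7 N square to the arm at the bar (about 12 N if pressed straight down) and springs back open if let go; past that it snaps down on its own to 0.85 and stays.
- lever_pivot (a point): Middle of the lever's pivot axis (parallel to the cycler's y): 65 mm ahead of the lid hinge and 22 mm above it in the lid's frame. Its axes turn with the lever and equal the lid's when the lever stands open.
- lever_bar (a point): Middle of the lever's orange cross bar, on its centre line: a round bar 16 mm in diameter, 162 mm long along the cycler's y, on two side arms that hold it 80.3 mm from the pivot. Open, on a shut lid, it stands 48 mm ahead of the pivot and 65 mm above it (195 mm above the bench); pushed, it swings forward (-x) and down; locked it lies over the lip, 80 mm ahead of the pivot and 7 mm above it (137 mm above the bench; top of the bar 145 mm).
- tube_rack: Loose bystander: yellow tube rack with small clear tubes, 122 x 80 x 24 mm (tubes to 30 mm), origin under its centre.
- slide_box: Loose bystander: closed blue box for microscope slides, 100 x 86 x 36 mm, origin under its centre.
- oil_bottle: Loose bystander: small amber bottle of immersion oil, 32 mm across, 68 mm tall, origin under its centre.
- marker: Loose bystander: white marker pen with blue cap, lying, 132 mm long, 12 mm thick, origin under its middle, length along its x.

How it is judged (in metres and radians):
On the way, in this order (a step that is already met when the one before it is completed fails the run):
1. the lid is pressed fully shut (lid within 0.03 rad of 0) while the lever has not yet passed its dead point (value of joint lid below 0.03 rad and value of joint lever below 0.5 rad), for 0.05 s.
2. the lever has snapped down into lock (lever above 0.80 rad) with the lid shut (value of joint lever above 0.8 rad and value of joint lid below 0.03 rad), for 0.2 s.
At the end, for the whole second after the job is handed in: Lid shut (within 0.03 rad), lever locked (above 0.80 of 0.85 rad), both at rest, and the tube rack, slide box, oil bottle and marker within 15 mm of where they stood (all of step 2 and velocity of joint lever between -0.1 and 0.1 rad/s and velocity of joint lid between -0.1 and 0.1 rad/s and distance of each of tube_rack, slide_box, oil_bottle, marker from where it was at the start of the episode below 0.015 m); the robot touches nothing.
It fails at once if the lever is thrown past its dead point (over 0.5 rad) while the lid is still open (over 0.08 rad) (value of joint lever above 0.5 rad and value of joint lid above 0.08 rad).
It fails at once if the lid is raised well beyond where it stood (over 0.70 rad) (value of joint lid above 0.7 rad).
It fails at once if the lever's bar is taken between the fingers (x of the grasp point in the frame of lever_bar between -0.011 and 0.011 m and y of the grasp point in the frame of lever_bar between -0.085 and 0.085 m and z of the grasp point in the frame of lever_bar between -0.011 and 0.011 m).
It fails at once if the lid's lip is taken between the fingers (x of the grasp point in the frame of lid_lip between -0.01 and 0.055 m and y of the grasp point in the frame of lid_lip between -0.078 and 0.078 m and z of the grasp point in the frame of lid_lip between -0.021 and 0 m).
It fails at once if a bystander is moved by more than 15 mm or lifted (distance of any of tube_rack, slide_box, oil_bottle, marker from where it was at the start of the episode above 0.015 m).
It also fails if it takes over 40 s, if anything falls off the work surface, if the arm or the gripper's body presses on something with over 40 N, if the wrist force passes 120 N, or if a joint passes its speed limit or range.

### The arm

A 6-joint arm with a two-finger parallel gripper is mounted at the origin on the work surface. World frame = base frame: x ahead of the robot, y to its left, z up, the work surface at z = 0. Lengths are in mm, angles in rad, forces in N, time in s.
With the tool pointing down it reaches from about 350 to 975 mm from the base axis. Payload 7.1 kg.
Tool frame: the origin (TCP) lies midway between the tips of the shut fingers; the grasp point (between the pads) lies 19 mm behind it; z points along the fingers, y is the line along which they close (so a half turn about z gives the same grasp; the last joint's range is limited). The gripper opens to 88 mm and grips with 3 to 60 N. Pads are 20 mm wide; open, the fingers measure 115 mm over their backs; the gripper's body (75 mm by 178 mm) begins 61 mm behind the grasp point.
Start: joints at [1.237, 0.423, 1.63, -0, 1.089, -0.019], TCP at [193.484, 594.28, 222.675] pointing down, gripper open.
Joint ranges: [-3, 3], [-0.9, 2.11], [0.09, 2.58], [-1.31, 4.45], [0.11, 2.69], [-2.54, 2.54]. Speed limits (rad/s): [2.39, 2.39, 3.01, 3.14, 3.14, 3.14].

### API

Orientations are given as a rotation vector (axis times angle).
In Python, from workcell import ctrl gives the robot as it stands.
- The arm moves only by the shell command python3 -m inch 'ROWS' [OPENING]. ROWS is JSON, a list of rows, each an object with "xyz": the shift along the tool's x, y, z in mm, a list of three; "rot": the turn, a rotation vector about the tool's x, y, z in rad, a list of three. In form: [{"xyz": [dx, dy, dz], "rot": [ax, ay, az]}, ...]. A call has 1 to 12 rows; each row is the pose to reach, as a shift and turn from the pose commanded when the call began, along the tool's axes at that moment; what a row does not reach only later rows make up. A row lasts 1/12 s, in which the tool goes at most 41.7 mm and 7.16 degrees, less where a joint would pass 70% of its speed; a pose out of reach is approached as far as the arm can. A call with a gripper value outside its range is refused whole. OPENING is the closure in counts, from 0 (fully open) to 255 (shut), set as the call begins (- or left out, the last holds). The fingers move at their own pace and stop on an object; the grip force is fixed at half the most. Time passes only in rows, so rows that repeat a pose let the fingers close. It gives the time, the measured TCP pose, the force, the opening and the grip force at its end, in the units of the state.
- ctrl.get_obs(): the state, without advancing time (a new reading comes with each control period).
- ctrl.get_image(name): name is "side" or "top"; returns the picture (400x640x3 uint8, red, green, blue); there is no depth.
- ctrl.camera_model(name): a dict with "fx", "fy", "cx", "cy" (pixels), "k1" (the pictures are not rectified: a ray, as slopes to the right and down, at radius r is drawn at 1 + k1 r^2 times it, then the intrinsics apply), "position" and "attitude" of the camera in the world. Camera axes: x right, y up, looking along -z (the intrinsics and any distortion apply to the point x, -y, -z); pixel columns grow to the right and rows downward; lengths in mm; the calibration is good to about 2 mm. A picture is of the moment at which its call begins. camera_model takes no time and is no camera call.
- ctrl.close_job(): hands the job in; it is judged then, once.
The state is a dict: "t": time; "qpos": joint angles; "qvel": joint speeds; "joint_torque": joint torques, N m; "ee_pos": TCP position; "orientation": TCP orientation; "ft_force": force on the tool from outside, world axes, zero at the start; "moment": the same for the moment, N m; "width": finger opening in mm; "grasp_force": force on a finger pad.
Only numpy, scipy, OpenCV 4.12 (cv2) and the standard library are available. Lean on these libraries where they do the work, as an engineer would, in place of code of your own. Each camera call takes 0.05 s, during which the arm holds its last target. There are 200 camera calls.

## Working session

There is one attempt and no reset: what is moved stays moved. The work goes in short steps, Python scripts to look and compute and a shell command to move; the robot and the scene stay as the last step left them, time stands still between calls to the robot, and variables do not carry over. Pictures are saved under pics/ and viewed, at most 10 in all, crops included, and the job is handed in when it is done.

```bash
mkdir -p pics; ls; python3 - <<'E'
from workcell import ctrl
import cv2,json
for n in("side","top"):
    cv2.imwrite(f"pics/{n}0.png",ctrl.get_image(n)[:,:,::-1]); print(n,ctrl.camera_model(n))
o=ctrl.get_obs();print(o)
E
```

```text
pics
side {'fx': 375.17037166219416, 'fy': 375.17037166219416, 'cx': 310.975984626039, 'cy': 199.56958505156652, 'k1': -0.04922461288912794, 'position': array([ 310.40713662, -607.73448544,  599.87237631]), 'attitude': array([ 0.97112346, -0.15183445, -0.30770182])}
top {'fx': 390.5007229875693, 'fy': 390.5007229875693, 'cx': 317.3416354213198, 'cy': 197.30982533325547, 'k1': -0.052325479459472024, 'position': array([488.72419405,  62.08693378, 978.37455669]), 'attitude': array([ 0.0122937 , -0.04559442, -1.58314476])}
{'t': 0.1, 'qpos': array([ 1.23699656e+00,  4.23794075e-01,  1.63056949e+00, -1.29613828e-05,
        1.08861983e+00, -1.89820397e-02]), 'qvel': array([ 0.00035703,  0.00022405, -0.00219269, -0.00088259, -0.00020618,
        0.00025963]), 'joint_torque': array([-6.18787180e-05, -5.45614707e+01, -2.74323213e+01,  6.45688525e-02,
        1.88411109e-02,  1.67080685e-05]), 'ee_pos': array([193.33504222, 593.83141917, 221.97824284]), 'orientation': array([-4.92428985e-01, -3.10252335e+00,  2.15367717e-03]), 'ft_force': array([ 0.49053742,  0.79461331, -0.73210049]), 'moment': array([ 0.00161804,  0.04741345, -0.03212905]), 'grasp_force': 0.0, 'width': 87.88501784472739}
```

View pics/side0.png

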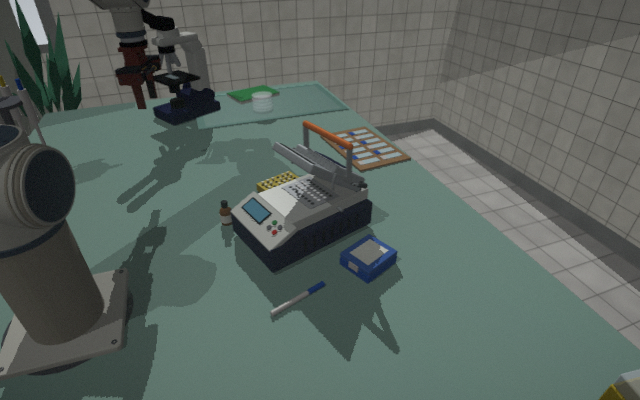

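View pics/top0.png

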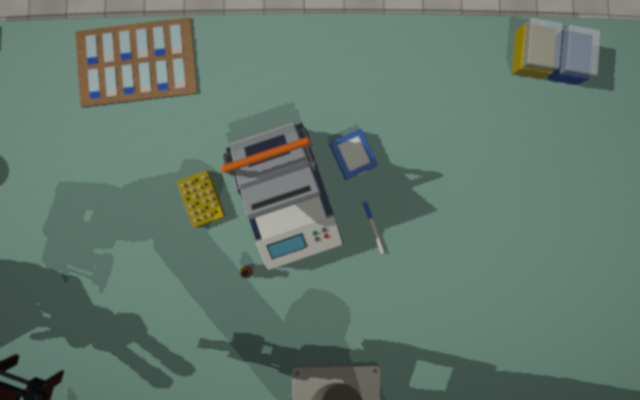

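Side view: the bar runs from about (305,124) to (350,148), and the cycler's bench corners are near (270,263) and (371,222). Top view: the bar runs from (222,170) to (311,142), the black lip strip is near (280,197), and the front faces the robot.

```bash
cat > h.py <<'E'
import numpy as np,cv2
from scipy.spatial.transform import Rotation as R
from workcell import ctrl
def ray(n,p):
    m=ctrl.camera_model(n);K=np.array([[m['fx'],0,m['cx']],[0,m['fy'],m['cy']],[0,0,1]])
    u=cv2.undistortPoints(np.array([[p]],float),K,np.array([m['k1'],0,0,0,0]))[0,0]
    d=R.from_rotvec(m['attitude']).apply([u[0],-u[1],-1]);return m['position'],d/np.linalg.norm(d)
def plane(n,p,z):
    o,d=ray(n,p);return o+d*(z-o[2])/d[2]
def tri(a,b):
    (o,d),(q,e)=ray('side',a),ray('top',b)
    s=np.linalg.lstsq(np.c_[d,-e],q-o,rcond=None)[0];A=o+s[0]*d;B=q+s[1]*e
    return (A+B)/2,np.linalg.norm(A-B)
def bar(img):
    h=cv2.cvtColor(img,cv2.COLOR_RGB2HSV)
    m=cv2.inRange(h,(4,170,90),(16,255,255));c=max(cv2.findContours(m,0,1)[0],key=cv2.contourArea)
    (c0,s,a)=cv2.minAreaRect(c);b=cv2.boxPoints((c0,s,a))
    l=[np.linalg.norm(b[1]-b[0]),np.linalg.norm(b[2]-b[1])]
    e=[(b[0]+b[3])/2,(b[1]+b[2])/2] if l[0]>l[1] else [(b[0]+b[1])/2,(b[2]+b[3])/2]
    return sorted(map(tuple,e)),s
E
python3 - <<'E'
from h import *
s=cv2.imread('pics/side0.png');t=cv2.imread('pics/top0.png')
bs,bt=bar(s[:,:,::-1].copy()),bar(t[:,:,::-1].copy());print(bs,bt)
for a,b in zip(bs[0],bt[0]): print(tri(a,b))
for p in((270,263),(371,222)): print(plane('side',p,0))
c=cv2.resize(s[110:270,210:410],None,fx=3.8,fy=3.7,interpolation=cv2.INTER_CUBIC);cv2.imwrite('pics/sc.png',c)
c=cv2.resize(t[115:275,200:400],None,fx=3.8,fy=3.7,interpolation=cv2.INTER_CUBIC);cv2.imwrite('pics/tc.png',c)
E
```

```text
([(np.float32(303.90002), np.float32(122.20003)), (np.float32(350.7), np.float32(145.60002))], (52.32398986816406, 4.0249223709106445)) ([(np.float32(221.68448), np.float32(169.06606)), (np.float32(308.56564), np.float32(139.71431))], (7.45113468170166, 91.7052993774414))
(array([572.17339888, 225.99746066, 242.55478576]), np.float64(1.8733527310333848))
(array([625.36266756,  61.39839166, 244.67885218]), np.float64(1.0035152197415025))
[420.07061258  22.88578881   0.        ]
[707.38589427  84.82001733   0.        ]
```

View pics/sc.png

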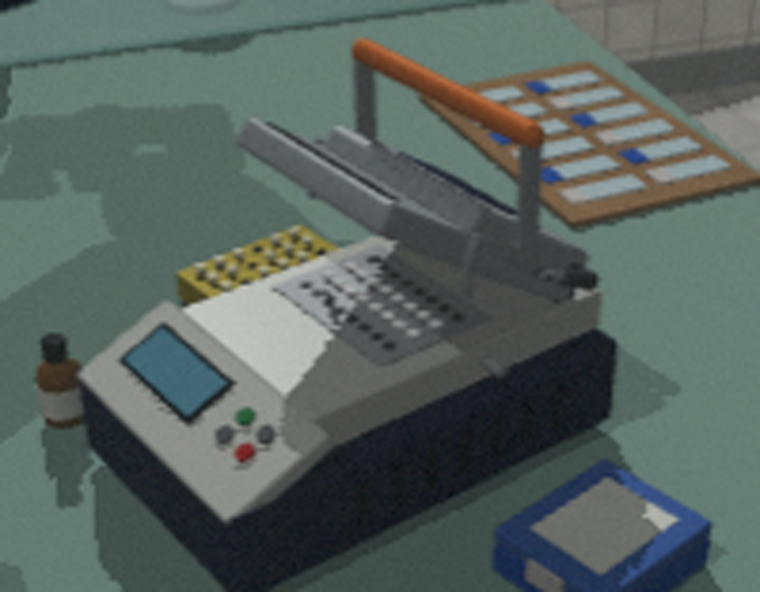

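View pics/tc.png

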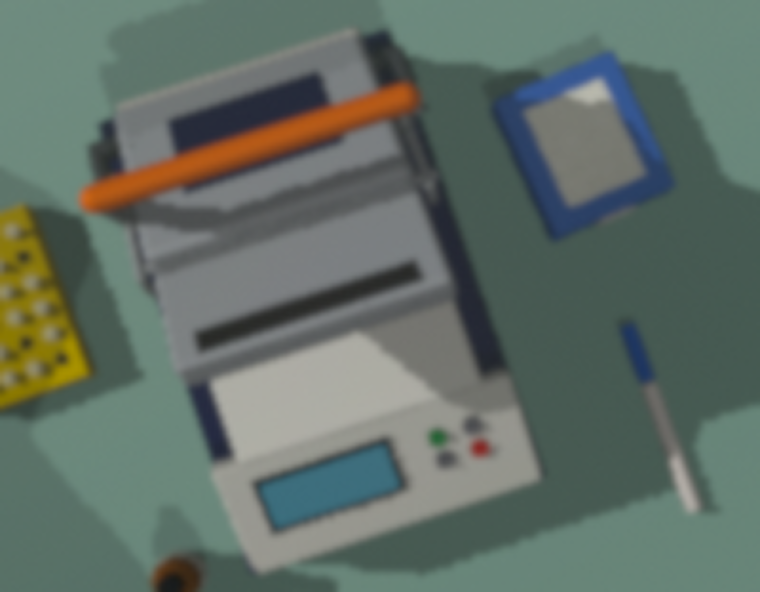

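The side crop puts the front-right bench corner at about (271,271). The top crop shows the lip strip centred at (308,306), which is pixel (281.1,197.7). Next I solve for the cycler pose and lid angle.

```bash
cat > s.py <<'E'
from h import *
from scipy.optimize import least_squares
E
python3 - <<'E'
from h import *
from scipy.optimize import least_squares
for p in((271,271),(370.5,221),(233.7,229)): print(plane('side',p,0).round(1))
B=(np.array([572.2,226.0,242.6])+[625.4,61.4,244.7])/2
yaw=.313;ex=np.array([np.cos(yaw),np.sin(yaw),0]);ey=np.array([-ex[1],ex[0],0]);ez=np.array([0,0,1])
o,d=ray('top',(281.05,197.7))
def pt(c,th,x,z): return np.r_[c[:2],108]+ex*(115+x*np.cos(th)+z*np.sin(th))+ez*(-x*np.sin(th)+z*np.cos(th))
def f(v):
    L=pt(v,v[2],-170,19)-o;L=L-d*(L@d)
    return np.r_[pt(v,v[2],-113,87)-B,L]
r=least_squares(f,[531,122,.55],x_scale=[10,10,.1]);v=r.x
print(v,r.fun.round(1))
print('lip',pt(v,v[2],-170,19),'lip shut',pt(v,0,-170,19),'bar',pt(v,v[2],-113,87),'bar shut',pt(v,0,-113,87),'hinge',pt(v,0,0,0))
print('corner FR',v[:2]-150*ex[:2]-95*ey[:2],'RR',v[:2]+150*ex[:2]-95*ey[:2])
E
```

```text
[416.  -3.   0.]
[708.1  89.2   0. ]
[361.4 176.7   0. ]
[530.47214257 121.18095049   0.6040142 ] [-0.4 -0.5  0.1  0.4  0.5  0.1]
lip [517.02910166 116.83026455 220.18985099] lip shut [478.14436652 104.24566619 127.        ] bar [598.40851899 143.16777922 243.78488766] bar shut [532.37497079 121.79677901 195.        ] hinge [639.8847652 156.5910904 108.       ]
corner FR [417.0118808  -15.39052896] RR [702.43611375  76.98374907]
```

Pose is consistent: yaw 0.313, lid about 0.60 rad, lip at (517,117,220), bar at (598,143,244). I shut the fingers, align tool y with the cycler's y, and go above the lip.

```bash
python3 -m inch '[{"xyz":[0,0,-40],"rot":[0,0,-0.1]},{"xyz":[-30,-20,-60],"rot":[0,0,-0.2]},{"xyz":[-60,-45,-60],"rot":[0,0,-0.3]},{"xyz":[-90,-70,-60],"rot":[0,0,-0.4]},{"xyz":[-120,-95,-60],"rot":[0,0,-0.5]},{"xyz":[-150,-115,-60],"rot":[0,0,-0.6]},{"xyz":[-180,-140,-60],"rot":[0,0,-0.628]},{"xyz":[-210,-165,-60],"rot":[0,0,-0.628]},{"xyz":[-240,-185,-60],"rot":[0,0,-0.628]},{"xyz":[-270,-210,-60],"rot":[0,0,-0.628]},{"xyz":[-300,-235,-60],"rot":[0,0,-0.628]},{"xyz":[-330,-255,-60],"rot":[0,0,-0.628]}]' 255
```

```text
t: 1.1
ee_pos: [428.5, 247.4, 282.5]
orientation: [0.49, -3.103, 0.001]
ft_force: [0.1, 0.7, 0.2]
width: 11.7
grasp_force: 0.0
```

```bash
python3 -m inch '[{"xyz":[-10,-38,0],"rot":[0,0,0]},{"xyz":[-20,-75,0],"rot":[0,0,0]},{"xyz":[-30,-110,0],"rot":[0,0,0]},{"xyz":[-44,-151,0],"rot":[0,0,0]},{"xyz":[-44,-151,20],"rot":[0,0,0]},{"xyz":[-44,-151,45],"rot":[0,0,0]},{"xyz":[-44,-151,45],"rot":[0,0,0]},{"xyz":[-44,-151,45],"rot":[0,0,0]}]'
python3 - <<'E'
from h import *
a=ctrl.get_image('side')[90:250,210:410];print(ctrl.get_obs()['ee_pos'],ctrl.get_obs()['width'])
cv2.imwrite('pics/s1.png',cv2.resize(a[:,:,::-1],None,fx=3.8,fy=3.7,interpolation=cv2.INTER_CUBIC))
E
```

```text
t: 1.77
ee_pos: [515.6, 119.2, 236.6]
orientation: [0.489, -3.1, 0.0]
ft_force: [-1.1, 1.0, 1.1]
width: 0.5
grasp_force: 0.0
[516.45981331 119.67454011 237.84698029] 0.3087901696142133
```

View pics/s1.png

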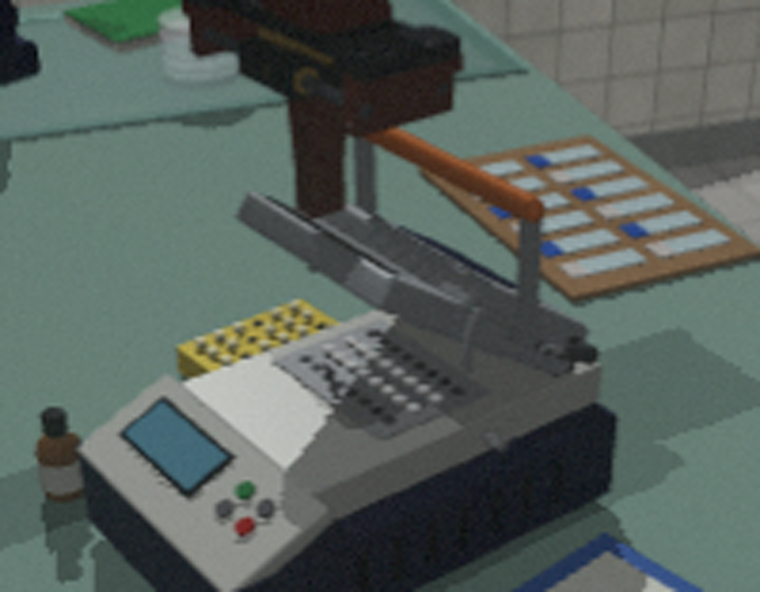

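The shut fingertips hang above the lip, tip at crop (320,212), clear of the bar. Now I press the lid along its arc, first half.

```bash
python3 -m inch '[{"xyz":[-8,0,3],"rot":[0,0,0]},{"xyz":[-8,0,10],"rot":[0,0,0]},{"xyz":[-8,0,17],"rot":[0,0,0]},{"xyz":[-5,0,21],"rot":[0,0,0]},{"xyz":[-2,0,25],"rot":[0,0,0]},{"xyz":[2,0,31],"rot":[0,0,0]},{"xyz":[7,0,38],"rot":[0,0,0]},{"xyz":[11,0,45],"rot":[0,0,0]},{"xyz":[15,0,53],"rot":[0,0,0]},{"xyz":[19,0,61],"rot":[0,0,0]},{"xyz":[19,0,61],"rot":[0,0,0]}]'
python3 - <<'E'
from h import *
a=ctrl.get_image('side')[90:250,210:410];print(ctrl.get_obs())
cv2.imwrite('pics/s2.png',cv2.resize(a[:,:,::-1],None,fx=3.8,fy=3.7,interpolation=cv2.INTER_CUBIC))
E
```

```text
t: 2.73
ee_pos: [496.3, 113.0, 174.6]
orientation: [0.489, -3.099, 0.001]
ft_force: [0.7, -0.5, 0.7]
width: 0.2
grasp_force: 0.0
{'t': 2.7833, 'qpos': array([ 2.00700866e-01,  3.22231319e-01,  1.91747097e+00, -2.84811562e-04,
        9.05286248e-01, -1.68311652e+00]), 'qvel': array([ 0.00198274, -0.00933333, -0.02723321,  0.0006338 ,  0.01381712,
        0.00068298]), 'joint_torque': array([ 9.91236535e-03, -4.36489999e+01, -2.25688487e+01, -1.09862548e-02,
       -5.55070199e-02, -6.17597572e-03]), 'ee_pos': array([497.0295437 , 113.18856258, 175.37678378]), 'orientation': array([ 4.89433295e-01, -3.09980911e+00,  5.86112366e-04]), 'ft_force': array([-0.07478557,  0.02555738, -0.45955284]), 'moment': array([ 0.05766655, -0.02657798, -0.00141507]), 'grasp_force': 0.0, 'width': 0.7001401950901013}
```

View pics/s2.png

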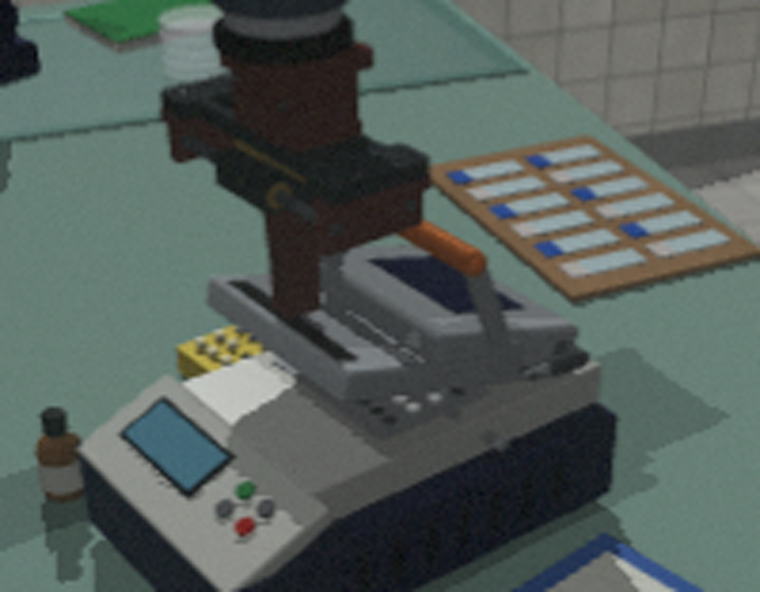

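The tip rests on the black strip, the lid follows (about 0.3 rad left), and the body is clear of the bar. Continuing to shut.

```bash
python3 -m inch '[{"xyz":[3,0,8],"rot":[0,0,0]},{"xyz":[6,0,16],"rot":[0,0,0]},{"xyz":[9,0,24],"rot":[0,0,0]},{"xyz":[12,0,32],"rot":[0,0,0]},{"xyz":[16,0,39],"rot":[0,0,0]},{"xyz":[19,0,44],"rot":[0,0,0]},{"xyz":[19,0,48],"rot":[0,0,0]},{"xyz":[19,0,50],"rot":[0,0,0]},{"xyz":[19,0,52],"rot":[0,0,0]},{"xyz":[19,0,52],"rot":[0,0,0]}]'
python3 - <<'E'
from h import *
print(ctrl.get_obs()['ee_pos'],ctrl.get_obs()['ft_force'])
E
```

```text
t: 3.62
ee_pos: [479.3, 107.5, 126.9]
orientation: [0.49, -3.1, 0.0]
ft_force: [-13.2, -3.7, 36.7]
width: 0.4
grasp_force: 18.4
[479.29304751 107.51847407 126.91733471] [-13.150051    -3.72208997  36.7222573 ]
```

Lid is hard against its stop (z 126.9, 37 N). Lifting clear and re-measuring the bar.

```bash
python3 -m inch '[{"xyz":[0,0,-10],"rot":[0,0,0]},{"xyz":[2,0,-40],"rot":[0,0,0]},{"xyz":[5,0,-75],"rot":[0,0,0]},{"xyz":[5,0,-110],"rot":[0,0,0]},{"xyz":[5,0,-125],"rot":[0,0,0]},{"xyz":[5,0,-125],"rot":[0,0,0]}]'
python3 - <<'E'
from h import *
s=ctrl.get_image('side');t=ctrl.get_image('top')
print(bar(s),bar(t));print(ctrl.get_obs()['ee_pos'])
cv2.imwrite('pics/m.png',np.hstack([cv2.resize(x[:,:,::-1],None,fx=2,fy=2,interpolation=cv2.INTER_CUBIC) for x in(s[90:270,210:410],t[90:270,200:400])]))
E
```

```text
t: 4.12
ee_pos: [478.0, 106.7, 253.5]
orientation: [-0.489, 3.096, 0.0]
ft_force: [0.2, 1.1, -0.4]
width: 0.6
grasp_force: 0.0
([(np.float32(311.46152), np.float32(167.30768)), (np.float32(318.6154), np.float32(172.0769))], (8.59785270690918, 4.437601566314697)) ([(np.float32(315.75003), np.float32(176.25002)), (np.float32(319.75003), np.float32(180.25002))], (5.656853675842285, 3.535533905029297))
[475.68277539 106.28476635 249.5972164 ]
```

View pics/m.png

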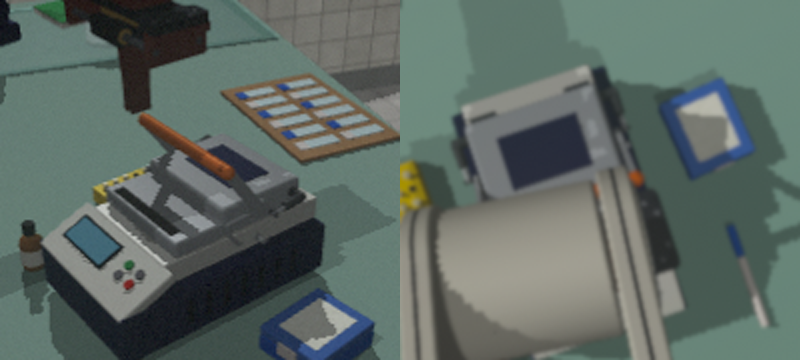

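Lid is shut with the lever still standing. In the side view the bar's ends are near (281.5,149.5) and (324.5,176.5). I check these against the prediction at z = 195.

```bash
python3 - <<'E'
from h import *
a=plane('side',(281.5,149.5),195);b=plane('side',(324.5,176.5),195);c=(a+b)/2;print(a,b,c,np.linalg.norm(a-b))
p=ctrl.get_obs()['ee_pos'];d=c-p
ex=np.array([np.cos(.313),np.sin(.313),0]);ey=np.array([-ex[1],ex[0],0]);print('tool shift',-d@ex,d@ey,-d[2])
d=np.array([532.4,121.8,195])-p;print('pred',-d@ex,d@ey,-d[2])
E
```

```text
[504.30016843 192.59395389 195.        ] [556.72904229  36.54870238 195.        ] [530.51460536 114.57132814 195.        ] 164.61745756034054
tool shift -54.71932724974541 -8.999550550981127 54.597216398267165
pred -58.73892945815102 -2.7026300412946824 54.597216398267165
```

```bash
python3 -m inch '[{"xyz":[-20,-2,0],"rot":[0,0,0]},{"xyz":[-45,-4,0],"rot":[0,0,0]},{"xyz":[-59,-5,0],"rot":[0,0,0]},{"xyz":[-59,-5,12],"rot":[0,0,0]},{"xyz":[-59,-5,28],"rot":[0,0,0]},{"xyz":[-59,-5,38],"rot":[0,0,0]},{"xyz":[-59,-5,41],"rot":[0,0,0]},{"xyz":[-59,-5,41],"rot":[0,0,0]},{"xyz":[-59,-5,41],"rot":[0,0,0]}]'
python3 - <<'E'
from h import *
a=ctrl.get_image('side')[110:250,230:370];print(ctrl.get_obs()['ee_pos'],ctrl.get_obs()['ft_force'])
cv2.imwrite('pics/s3.png',cv2.resize(a[:,:,::-1],None,fx=4,fy=4,interpolation=cv2.INTER_CUBIC))
E
```

```text
t: 4.97
ee_pos: [533.2, 119.7, 208.3]
orientation: [0.49, -3.102, 0.0]
ft_force: [-0.9, 0.3, -1.3]
width: 0.3
grasp_force: 0.0
[533.57731525 119.73188546 208.8687729 ] [-0.44993894 -0.35384341 -0.32365623]
```

View pics/s3.png

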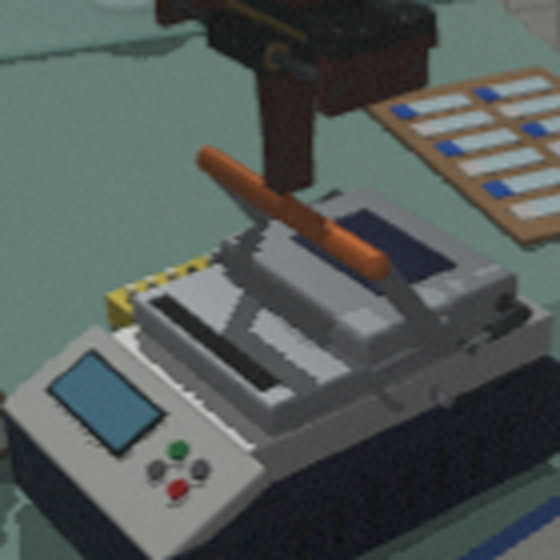

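The tip stands just over the bar's middle (crop (290,190) against the bar at (290,205)). Pressing along the lever's arc.

```bash
python3 -m inch '[{"xyz":[0,0,5],"rot":[0,0,0]},{"xyz":[2,0,8],"rot":[0,0,0]},{"xyz":[5,0,11],"rot":[0,0,0]},{"xyz":[8,0,14],"rot":[0,0,0]},{"xyz":[11,0,17],"rot":[0,0,0]},{"xyz":[11,0,17],"rot":[0,0,0]}]'
python3 - <<'E'
from h import *
a=ctrl.get_image('side')[110:250,230:370];print(ctrl.get_obs()['ee_pos'],ctrl.get_obs()['ft_force'])
cv2.imwrite('pics/s4.png',cv2.resize(a[:,:,::-1],None,fx=4,fy=4,interpolation=cv2.INTER_CUBIC))
E
```

```text
t: 5.52
ee_pos: [521.9, 115.9, 192.5]
orientation: [0.49, -3.102, 0.001]
ft_force: [-4.7, -2.1, 10.8]
width: 0.6
grasp_force: 5.4
[522.07440142 115.91803396 192.61514283] [-6.04850884 -1.7730546  10.64778287]
```

View pics/s4.png

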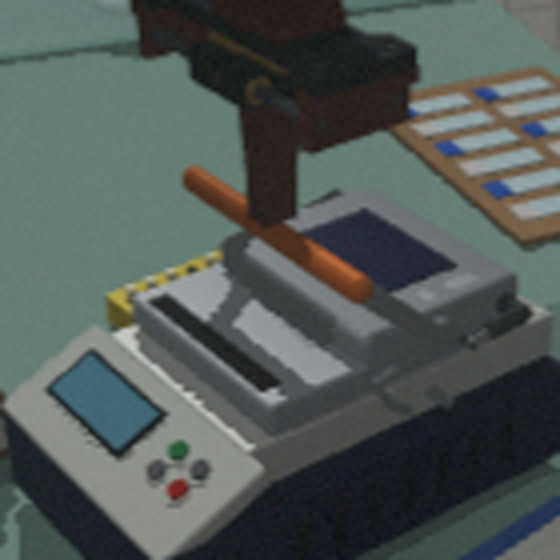

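Force is 10.7 N with the bar following at about 0.2 rad. Pushing past the dead point, then lifting off.

```bash
python3 -m inch '[{"xyz":[4,0,4],"rot":[0,0,0]},{"xyz":[7,0,8],"rot":[0,0,0]},{"xyz":[10,0,12],"rot":[0,0,0]},{"xyz":[12,0,16],"rot":[0,0,0]},{"xyz":[14,0,20],"rot":[0,0,0]},{"xyz":[16,0,24],"rot":[0,0,0]},{"xyz":[17,0,28],"rot":[0,0,0]},{"xyz":[18,0,32],"rot":[0,0,0]},{"xyz":[18,0,34],"rot":[0,0,0]},{"xyz":[18,0,34],"rot":[0,0,0]}]'
```

```text
t: 6.4
ee_pos: [505.7, 110.7, 157.1]
orientation: [0.49, -3.102, -0.0]
ft_force: [-0.0, 0.4, 0.8]
width: 0.4
grasp_force: 0.0
```

Force has gone to zero at z 157, so the lever should have snapped. Retreating up and checking.

```bash
python3 -m inch '[{"xyz":[0,0,-30],"rot":[0,0,0]},{"xyz":[0,0,-70],"rot":[0,0,0]},{"xyz":[0,0,-110],"rot":[0,0,0]},{"xyz":[0,0,-130],"rot":[0,0,0]},{"xyz":[0,0,-130],"rot":[0,0,0]},{"xyz":[0,0,-130],"rot":[0,0,0]}]'
python3 - <<'E'
from h import *
a=ctrl.get_image('side');b,s=bar(a);print(b,s,plane('side',b[0],137),plane('side',b[1],137),ctrl.get_obs()['ft_force'])
a=a[110:300,200:420]
cv2.imwrite('pics/s5.png',cv2.resize(a[:,:,::-1],None,fx=3,fy=3,interpolation=cv2.INTER_CUBIC))
E
```

```text
t: 6.9
ee_pos: [506.6, 110.9, 288.9]
orientation: [-0.49, 3.1, 0.0]
ft_force: [-0.9, -0.9, -1.2]
width: 0.3
grasp_force: 0.0
[(np.float32(298.14917), np.float32(191.83426)), (np.float32(311.90607), np.float32(204.21548))] (18.508024215698242, 5.0543999671936035) [511.22055738  84.6848873  137.        ] [524.59611114  27.09208517 137.        ] [ 0.40927542  0.39034153 -0.90694525]
```

View pics/s5.png

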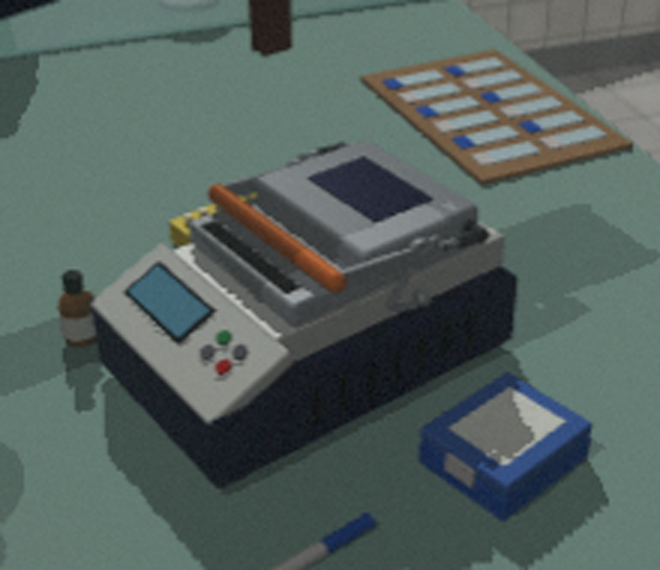

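The bar lies over the lip from (217,192) to (340,282) in the crop. That matches the locked position, the lid is flat and the hand is clear. Handing in.

```bash
python3 - <<'E'
from h import *
print(plane('side',(292.7,189),137)); print(ctrl.close_job())
E
```

```text
[502.95887851 100.51720629 137.        ]
the job is handed in; nothing more can be done
None
```

The heated lid is fully shut, the orange lever has snapped down into lock, the hand is clear, and I handed the job in at about 7 s; the hand-in did not report a verdict.

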